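# Stow the fallen damper-fluid bottle in its service case and latch the case

### The job

The damper-fluid bottle has been knocked over: stand it upright on the bench and let go of it, so that you can take it again from above and set it, without dropping it, upright on the blue drip pad in the empty cell of the grey service case. Then swing the lid fully shut and push the orange latch fully home so that it hooks the case closed; the coil spring stays standing in its own cell.

Things in the scene. Friction and masses are not known exactly. Their poses are not given: they have to be found in the camera images.
- case: Grey plastic case fixed to the bench, 102 (x) x 140 (y) x 105 mm high without its lid, walls 4.5 mm. Origin: centre of its underside. x points from its front (latch side, facing the robot) to its hinged back, y to its left, z up. Grey foam inside, top at z = 73 mm, has two square cells of 57 mm, bevelled 3 mm at the top, centred at x = 0, y = +31 and y = -31 mm, floor at z = 8 mm.
- keeper (a point): Middle of the steel keeper bar on the case's front wall: it stands out 6 mm at z = 95 to 102 mm, and the latch's claw hooks under it. With the lid still 5 to 12 mm open at the front, the claw strikes the keeper and the latch cannot go home.
- case_hinge (a point): Middle of the lid's hinge line, which runs along the case's y: x = +51, z = 105 mm in the case's frame.
- lid (a joint): Grey lid, rad: 0 is shut, grows as it opens; starts standing at 1.57 to 1.75. A hollow cover as wide and deep as the case, 76 mm high (shut: flat top 181 mm above the bench, 176 mm clear inside). Stiff hinge (0.4 N m friction, lid 0.35 kg): it stays where it is left and takes about 5 N at the free edge. It cannot shut if something stands too high.
- lid_front_top (a point): Middle of the lid's top front edge, 102 mm in front of and 76 mm above the hinge line when shut. With the lid open this is its upper rear edge, and the lid's flat outer face looks backwards, away from the robot; it can be pushed shut from behind there and pressed down from above at the end.
- latch (a joint): Orange latch flap on the lid's front wall, rad: 0 is fully home (hanging along the case front), grows as it swings out and up; starts at 0.6 to 1.0. With the lid shut its pivot line lies along the case's y at x = -60, z = 145 mm. 60 mm wide, 6 mm thick, reaching 58 mm from the pivot. Light friction (0.06 N m): it stays where left; a push of about 2 N on its outside turns it home.
- latch_tip (a point): Middle of the latch flap's free end, 56 mm from its pivot.
- fluid_bottle: White round bottle with a tall red cap, 160 mm long, 0.2 to 0.4 kg. Origin: centre of its base; z runs along it to the cap. Body 47 mm thick up to 95 mm, shoulder narrowing up to 111 mm, red cap 25 mm thick from 117 to 153 mm, rounded above. Starts lying, axis 23.5 mm above the bench, cap away from the robot; it stands by itself when set upright.
- drip_pad: Blue absorbent pad, 50 x 50 x 3 mm, fixed on the floor of the empty cell, the bottle's place. Origin: centre of its underside, z = 8 mm in the case.
- coil_spring: Dark steel coil spring, 37 mm in diameter, 66 mm tall, standing in the other cell. Origin: centre of its underside.

How it is judged:
By the outcome, as a careful person would: the job done as asked, in the order asked, and still so for the second after the job is handed in, with the robot touching nothing.
It also fails if it takes over 72 s, if anything falls off the work surface, if the arm or the gripper's body presses on something with over 40 N, if the wrist force passes 120 N, or if a joint passes its speed limit or range.

### The arm

A 6-joint arm with a two-finger parallel gripper is mounted at the origin on a cart in front of the work surface, level with it; the furniture and walls round the work are solid. World frame = base frame: x ahead of the robot, y to its left, z up, the work surface at z = 0. Lengths are in m, angles in rad, forces in N, time in s.
With the tool pointing down it reaches from about 0.325 to 0.75 m from the base axis. Payload 7.6 kg.
Tool frame: the origin (TCP) lies on the centre line of the jaws, within the pads' length; the fingertips stand robot.tips_ahead ahead of it and the grasp point (between the pads) lies 11 mm behind it (robot.tips_ahead is the distance from the TCP to the fingertips, in m); z points along the fingers, y is the line along which they close (so a half turn about z gives the same grasp; the last joint's range is limited). The gripper opens to 85 mm and grips with 20 to 120 N. Pads are 22 mm wide; open, the fingers measure 114 mm over their backs; the gripper's body (76 mm by 85 mm) begins 54 mm behind the grasp point. The pads swing forward as they close: fully open they stand 13 mm farther back than shut.
Start: joints at [-1.261, 0.052, 1.401, -0, 1.689, -0.07], TCP at [0.195, -0.488, 0.239] pointing down, gripper open.
Joint ranges: [-2.9, 2.9], [-0.91, 2.17], [0.12, 2.37], [-1.06, 4.2], [0.26, 2.73], [-2.93, 2.93]. Speed limits (rad/s): [2.57, 2.57, 3.01, 3.14, 3.14, 3.14].

### API

Orientations are given as a unit quaternion [x, y, z, w].
In Python, from cell import robot gives the robot as it stands. The module is installed in compiled form; this text tells all that it offers.
- The arm moves only by the shell command python3 -m jog 'ROWS' [OPENING] [FORCE]. ROWS is JSON, a list of rows, each a list of 4 numbers: the shift along the world's x, y, z in mm, then the turn about the world's z in degrees. A call has 1 to 8 rows; each row shifts and turns the commanded pose from where the row before left it; what a row does not reach is not made up. A row lasts 1/12 s, in which the tool goes at most 41.7 mm and 7.16 degrees, less where a joint would pass 70% of its speed; a pose out of reach is approached as far as the arm can. A call with a gripper value outside its range is refused whole. OPENING is the opening, from 0 (shut) to 1 (fully open), set as the call begins (- or left out, the last holds). The fingers move at their own pace and stop on an object; FORCE is the grip in N (left out, the last holds). Time passes only in rows, so rows that do not move let the fingers close. It gives the time, the measured TCP pose, the force, the opening and the grip force at its end, in the units of the state.
- robot.state(): the state, without advancing time (a new reading comes with each control period).
- robot.camera(name): name is "side" or "top"; returns the picture (400x640x3 uint8, blue, green, red); there is no depth.
- robot.camera_model(name): a dict with "mtx" (3x3 intrinsics, pixels), "dist" ([k1, k2, p1, p2, k3] as OpenCV has them; the pictures are not rectified), "rvec" (rotation vector, rad) and "tvec" (3), from world to camera coordinates, as OpenCV has them. Camera axes: x right, y down, z forward; pixel columns grow to the right and rows downward; lengths in m; the calibration is good to about 2 mm. A picture is of the moment at which its call begins. camera_model takes no time and is no camera call.
- robot.hand_in(): hands the job in; it is judged then, once.
The state is a dict: "time": time; "joints": joint angles; "joint_velocities": joint speeds; "effort": joint torques, N m; "position": TCP position; "tool_rot": TCP orientation; "contact_force": force on the tool from outside, world axes, zero at the start; "ft_torque": the same for the moment, N m; "opening": finger opening in m; "grasp_force": force on a finger pad.
Only numpy, scipy, OpenCV 4.12 (cv2) and the standard library are available. Lean on these libraries where they do the work, as an engineer would, in place of code of your own. Each camera call takes 0.05 s, during which the arm holds its last target. There are 200 camera calls.

## Working session

There is one attempt and no reset: what is moved stays moved. The work goes in short steps, Python scripts to look and compute and a shell command to move; the robot and the scene stay as the last step left them, time stands still between calls to the robot, and variables do not carry over. Pictures are saved under pics/ and viewed, at most 10 in all, crops included, and the job is handed in when it is done.

```bash
mkdir -p pics; cat > h.py <<'E'
import numpy as np, cv2
from cell import robot
M={n:robot.camera_model(n) for n in("side","top")}
def a(n): m=M[n]; return [np.array(m[k],float) for k in("rvec","tvec","mtx","dist")]
def proj(n,P): r,t,k,d=a(n); return cv2.projectPoints(np.array(P,float).reshape(-1,1,3),r,t,k,d)[0].reshape(-1,2)
def ray(n,uv):
    r,t,k,d=a(n); R=cv2.Rodrigues(r)[0]
    u=cv2.undistortPoints(np.array(uv,float).reshape(1,1,2),k,d).ravel()
    v=R.T@np.array([u[0],u[1],1]); return (-R.T@t.reshape(3)), v/np.linalg.norm(v)
def atz(n,uv,z): c,v=ray(n,uv); return c+v*(z-c[2])/v[2]
def tri(uvs,uvt):
    c1,v1=ray("side",uvs); c2,v2=ray("top",uvt)
    s=np.linalg.lstsq(np.c_[v1,-v2],c2-c1,rcond=None)[0]
    p,q=c1+s[0]*v1,c2+s[1]*v2; return (p+q)/2, np.linalg.norm(p-q)
E
python3 - <<'E'
from h import *
a1=robot.camera("side");b=robot.camera("top")
cv2.imwrite("pics/s0.png",a1);cv2.imwrite("pics/t0.png",b)
for n in M: print(n,ray(n,(320,200)),M[n])
print(robot.state(),robot.tips_ahead)
E
```

```text
side (array([0.10420766, 0.83005733, 0.64733387]), array([ 0.35972635, -0.66657569, -0.65289647])) {'mtx': array([[363.27031152,   0.        , 312.98415897],
       [  0.        , 363.27031152, 200.18328294],
       [  0.        ,   0.        ,   1.        ]]), 'dist': array([-0.07334806,  0.        ,  0.        ,  0.        ,  0.        ]), 'rvec': array([ 0.71322854, -2.58601963,  1.18911856]), 'tvec': array([0.5020808 , 0.06197921, 0.92896124])}
top (array([-0.07720828,  0.37595925,  0.78007548]), array([ 0.60908799, -0.13606252, -0.78134423])) {'mtx': array([[518.68211982,   0.        , 323.73344826],
       [  0.        , 518.68211982, 196.17662287],
       [  0.        ,   0.        ,   1.        ]]), 'dist': array([-0.12275555,  0.        ,  0.        ,  0.        ,  0.        ]), 'rvec': array([ 1.62852953, -2.05774335,  0.72912776]), 'tvec': array([0.3484312 , 0.36580196, 0.70753717])}
{'time': 0.1, 'joints': array([-1.26129017e+00,  5.27791856e-02,  1.40160138e+00,  3.19041890e-05,
        1.68859744e+00, -7.03186764e-02]), 'joint_velocities': array([-0.00034345,  0.00060716, -0.00218348,  0.00131925, -0.00037872,
        0.00051701]), 'effort': array([ 6.91162459e-04, -3.82583356e+01, -3.60986030e+01, -1.06575033e-04,
        4.79592025e-03,  1.18500316e-05]), 'position': array([ 0.19459211, -0.48733737,  0.23856482]), 'tool_rot': array([ 9.82020184e-01,  1.88774673e-01, -6.69127632e-05, -6.89618948e-04]), 'contact_force': array([ 0.41819038, -0.41699372,  0.88417547]), 'ft_torque': array([-0.01574462,  0.03168005, -0.00606089]), 'grasp_force': 0.0, 'opening': 0.08551158039483762} 0.008
```

View pics/s0.png

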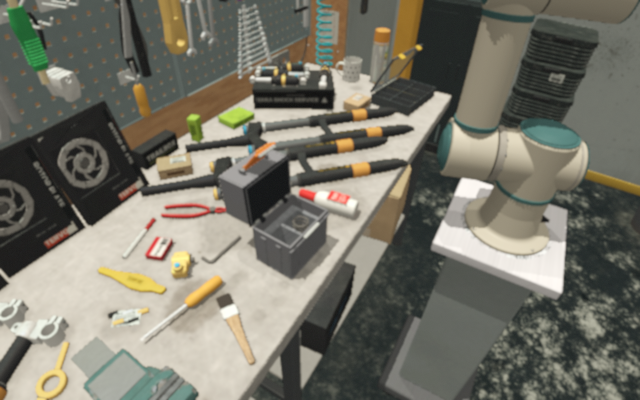

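View pics/t0.png

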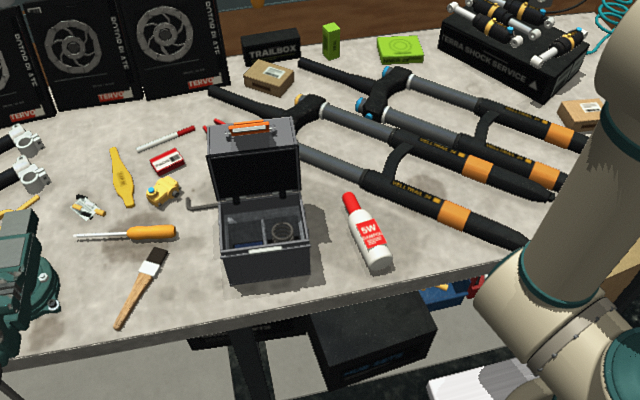

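```bash
python3 - <<'E'
from h import *
s=cv2.imread("pics/s0.png");t=cv2.imread("pics/t0.png")
cv2.imwrite("pics/s0c.png",cv2.resize(s[130:280,210:370],None,fx=4,fy=4,interpolation=2)[:600,:800])
cv2.imwrite("pics/t0c.png",cv2.resize(t[110:300,190:410],None,fx=3,fy=3,interpolation=2))
E
```

```text
(no output)
```

View pics/s0c.png

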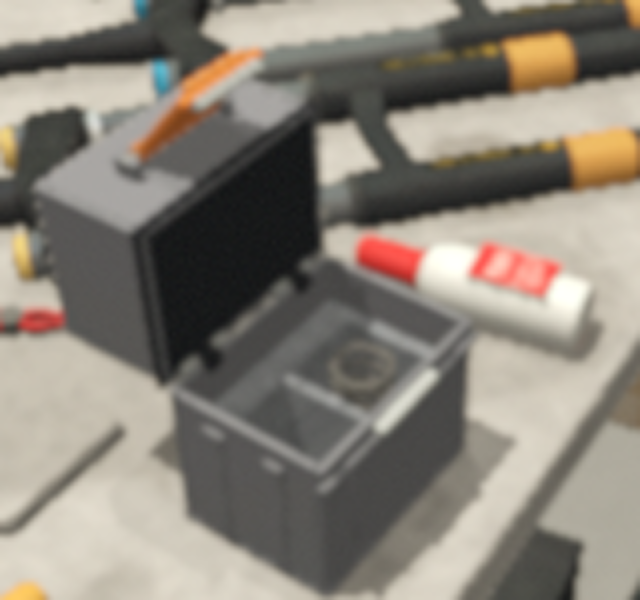

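View pics/t0c.png

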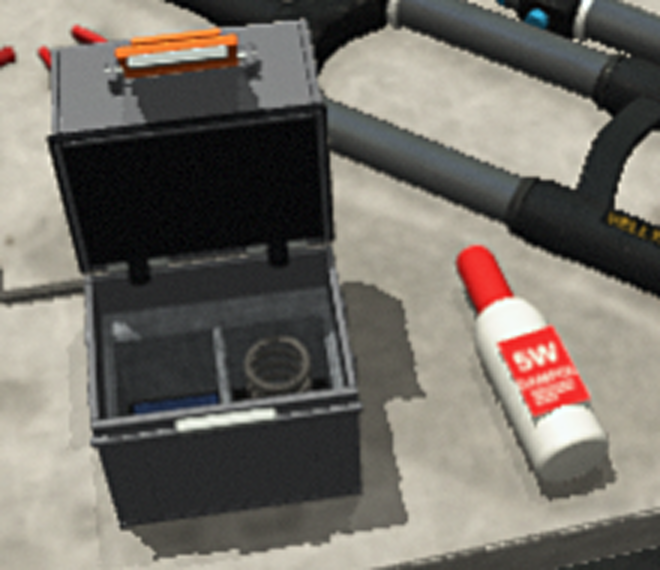

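```bash
cat > fit.py <<'E'
from h import *
from scipy.optimize import least_squares
S=lambda u,v:("side",(210+u/4,130+v/4)); T=lambda u,v:("top",(190+u/3,110+v/3))
W,D,H=.070,.051,.105
def lid(x,y,z,q): # lid coords rel hinge when shut
    c,s=np.cos(q),np.sin(q); X,Z=x,z   # rotate about y: front (-x) goes up
    return (D+X*c+Z*s, y, H-X*s+Z*c)
pts=[(S(325,590),(-D,W,0)),(S(320,468),(-D,W,H)),(S(470,325),(-D,-W,H)),(S(178,390),(D,W,H)),(S(462,440),(-D,-W,0)),
(T(95,437),(-D,W,H)),(T(360,405),(-D,-W,H)),(T(122,527),(-D,W,0)),(T(360,490),(-D,-W,0)),
(T(52,137),'L',(-.102,W,0)),(T(325,105),'L',(-.102,-W,0)),(T(312,20),'L',(-.102,-W,.076)),(T(57,46),'L',(-.102,W,.076)),
(S(138,235),'L',(-.102,W,0)),(S(315,115),'L',(-.102,-W,0)),(S(35,187),'L',(-.102,W,.076))]
def wpt(p,e):
    b=lid(*e[2],p[3]) if e[1]=='L' else e[1]
    c,s=np.cos(p[2]),np.sin(p[2]); return (p[0]+c*b[0]-s*b[1],p[1]+s*b[0]+c*b[1],b[2])
def res(p): return np.concatenate([proj(e[0][0],[wpt(p,e)])[0]-e[0][1] for e in pts])
if __name__=="__main__":
    r=least_squares(res,[.45,.2,0,1.6],loss='soft_l1'); print(r.x.round(4)); print(res(r.x).reshape(-1,2).round(1).tolist())
    for n,p in [("tip",T(469,249)),("tip",S(358,247)),("shoulder95",T(503,307)),("base rim lo",T(575,462)),("base",S(583,312)),("sh",S(425,268))]:
        print(n,atz(*p,.0235).round(4))
    print(tri((210+358/4,130+247/4),(190+469/3,110+249/3)), tri((210+583/4,130+312/4),(190+575/3,110+462/3)))
E
python3 fit.py
```

```text
[ 0.4276  0.3582 -0.0774  1.6482]
[[0.5, 2.0], [0.4, 0.3], [1.3, -2.4], [-2.5, -1.5], [1.5, 1.1], [-1.1, -2.7], [0.0, -3.4], [-0.4, 0.6], [1.3, 2.3], [0.8, 0.9], [0.6, 1.2], [-0.6, -0.3], [-0.7, 0.4], [-0.6, -1.7], [-0.4, -4.4], [-1.8, -1.1]]
tip [0.5176 0.192  0.0235]
tip [0.512  0.1924 0.0235]
shoulder95 [0.4685 0.1835 0.0235]
base rim lo [0.3525 0.1734 0.0235]
base [0.3538 0.1726 0.0235]
sh [0.4625 0.1877 0.0235]
(array([0.51291894, 0.19324898, 0.0260164 ]), np.float64(0.004315926400359573)) (array([0.35303915, 0.17329253, 0.02371613]), np.float64(0.0012419033153127383))
```

```bash
cat > ov.py <<'E'
from fit import *
def overlay(imgs,p,b0,b1,fn,lat=None):
    out=[]
    for n,(u0,v0,u1,v1) in (("side",(215,135,365,285)),("top",(200,110,400,285))):
        f=4; im=cv2.resize(imgs[n][v0:v1,u0:u1],None,fx=f,fy=f,interpolation=2)
        def L(A,B,c):
            q=proj(n,[A,B]); q=((q+.5-[u0,v0])*f).astype(int); cv2.line(im,tuple(map(int,q[0])),tuple(map(int,q[1])),c,1,cv2.LINE_AA)
        w=lambda *b:wpt(p,(0,b)); l=lambda *b:wpt(p,(0,'L',b))
        for z in (0,H):
            P=[w(-D,W,z),w(-D,-W,z),w(D,-W,z),w(D,W,z)]
            for i in range(4): L(P[i],P[i-1],(0,255,0))
        for z in (0,.076):
            P=[l(-.102,W,z),l(-.102,-W,z),l(0,-W,z),l(0,W,z)]
            for i in range(4): L(P[i],P[i-1],(255,255,0))
        for y in(W,-W): L(w(-D,y,0),w(-D,y,H),(0,255,0))
        L(b0,b1,(255,0,255)); 
        d=np.array(b1)-b0; m=np.array([-d[1],d[0],0]); m=m/np.linalg.norm(m)*.0235 if np.linalg.norm(m)>.02 else np.array([0,.0235,0])
        L(np.array(b0)+m,np.array(b0)-m,(255,0,255)); c=np.array(b0)+d*.135/.16; L(c+m,c-m,(255,0,255))
        out.append(im)
    h=max(o.shape[0] for o in out); o=np.hstack([cv2.copyMakeBorder(i,0,h-i.shape[0],0,0,0) for i in out]); k=800/o.shape[1]
    cv2.imwrite(fn,cv2.resize(o,None,fx=k,fy=k,interpolation=3))
if __name__=="__main__":
    r=least_squares(res,[.45,.2,0,1.6],loss='soft_l1')
    overlay({"side":cv2.imread("pics/s0.png"),"top":cv2.imread("pics/t0.png")},r.x,(.353,.1730,.0235),(.5122,.193,.0235),"pics/ov0.png")
E
python3 ov.py
```

```text
(no output)
```

View pics/ov0.png

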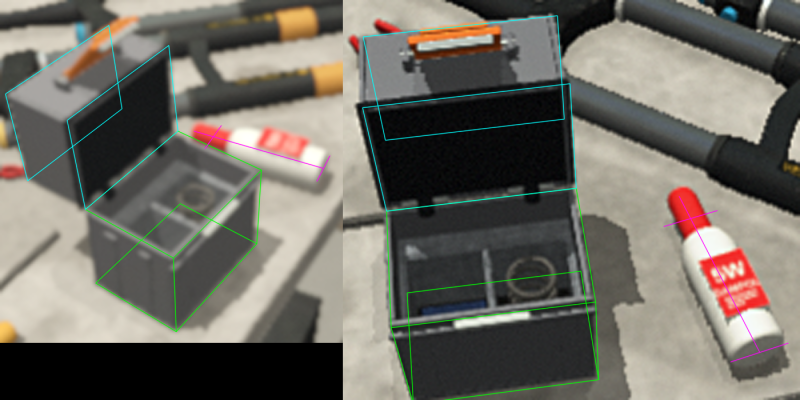

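```bash
python3 - <<'E'
from fit import *
import fit
def loc(p,w): 
    c,s=np.cos(p[2]),np.sin(p[2]); d=np.array(w)[:2]-p[:2]; return (c*d[0]+s*d[1],-s*d[0]+c*d[1])
for drop in ([],[14],[14,2,11]):
    fit.pts=[e for i,e in enumerate(pts) if i not in drop] if drop else pts
    r=least_squares(fit.res,[.45,.2,0,1.6],loss='soft_l1',f_scale=1.); print(r.x.round(4), fit.res(r.x).std())
    fit.pts=pts
p=r.x
S2=lambda u,v:(210+u/4,130+v/4); T2=lambda u,v:(190+u/3,110+v/3)
sp=tri(S2(362,366),T2(277,363)); print("spring",sp,loc(p,sp[0]))
# foam divider top seam / cell corners in top at z=.073
for n,q in (("divider front",T(222,400)),("div back",T(219,333)),("S div front",S(355,412)),("S div back",S(290,380))): w=atz(*q,.073); print(n,w.round(4),np.round(loc(p,w),4))
for q in (T(118,58),T(237,47)): print(atz(*q,.215).round(3),np.round(loc(p,atz(*q,.215)),3))
print("latch",tri(S2(262,62),T2(238,60)), tri(S2(135,155),T2(118,60)))
E
```

```text
[ 0.4276  0.3582 -0.0774  1.6482] 1.5822504911366118
[ 0.4277  0.3581 -0.0762  1.6572] 1.4425266621182071
[ 0.4282  0.358  -0.0696  1.6531] 1.4651960608718113
spring (array([0.42395388, 0.32892698, 0.07098871]), np.float64(0.0024096202394394543)) (np.float64(-0.002252445814461652), np.float64(-0.029282273097902954))
divider front [0.4065 0.3626 0.073 ] [-0.022   0.0031]
div back [0.4518 0.357  0.073 ] [0.0236 0.0007]
S div front [0.4057 0.3641 0.073 ] [-0.0229  0.0045]
S div back [0.45   0.3619 0.073 ] [0.0214 0.0055]
[0.535 0.385 0.215] [0.105 0.034]
[0.529 0.322 0.215] [ 0.103 -0.029]
latch (array([0.48165157, 0.3266005 , 0.25114973]), np.float64(0.0015692550972329032)) (array([0.52419944, 0.38501978, 0.2183073 ]), np.float64(0.007919512698440798))
```

```bash
python3 - <<'E'
from fit import *
for n,q,z in (("fork",T(660,290),.02),("fork",T(520,225),.02),("fork lower",T(450,185),.02),("edge",T(600,525),0),("edge",T(400,562),0),("forkS",S(420,215),.02),("forkS",S(560,185),.02)): print(n,atz(*q,z).round(3))
E
python3 -m jog '[[16,37,0,-7],[16,37,0,-7],[16,37,0,0],[16,37,0,0],[16,37,0,0],[16,37,0,0],[16,37,0,0],[16,37,0,0]]' 0.75 20
python3 -m jog '[[16,37,0,0],[16,37,0,0],[16,37,0,0],[16,37,0,0],[16,37,0,0],[16,37,0,0],[16,37,0,0],[16,37,0,0]]'
```

```text
fork [0.461 0.084 0.02 ]
fork [0.532 0.154 0.02 ]
fork lower [0.576 0.189 0.02 ]
edge [0.322 0.166 0.   ]
edge [0.326 0.282 0.   ]
forkS [0.496 0.137 0.02 ]
forkS [0.428 0.054 0.02 ]
time: 0.77
position: [0.3227, -0.1897, 0.2391]
tool_rot: [0.998, 0.067, 0.0, 0.0]
contact_force: [1.7, -1.1, 0.9]
opening: 0.064
grasp_force: 0.0
time: 1.43
position: [0.4508, 0.1066, 0.239]
tool_rot: [0.998, 0.068, -0.0, 0.0]
contact_force: [-0.0, -0.6, -0.4]
opening: 0.064
grasp_force: 0.0
```

```bash
python3 -m jog '[[11,28,-20,0],[11,28,-30,0],[11,27,-40,0],[0,0,-40,0],[0,0,-40,0],[0,0,0,0]]' 0.55 20
python3 - <<'E'
from h import *
s=robot.camera("side");t=robot.camera("top")
p=robot.state()["position"]; print(p)
a_=cv2.resize(s[160:260,260:360],(400,400),interpolation=2);b=cv2.resize(t[140:240,300:400],(400,400),interpolation=2)
cv2.imwrite("pics/g1.png",np.hstack([a_,b]))
E
```

```text
time: 1.93
position: [0.4765, 0.1815, 0.0673]
tool_rot: [0.998, 0.068, -0.008, 0.002]
contact_force: [-1.8, -0.4, -1.8]
opening: 0.0468
grasp_force: 0.0
[0.48102157 0.18233802 0.07586668]
```

View pics/g1.png

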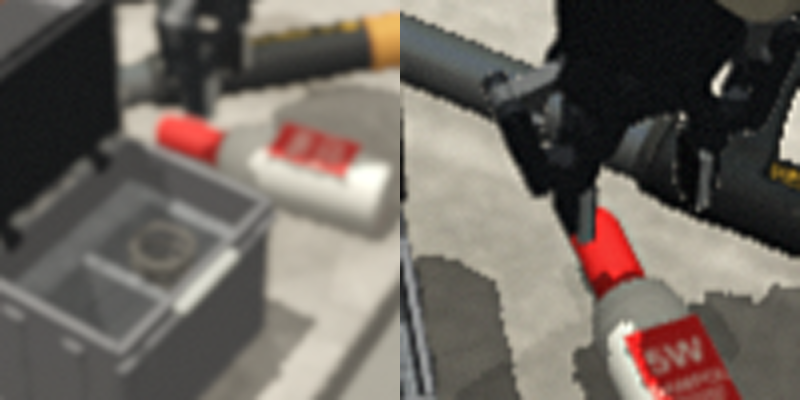

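```bash
python3 -m jog '[[3,7,0,0],[0,0,-20,0],[0,0,-20,0],[0,0,-15,0],[0,0,-6,0],[0,0,0,0],[0,0,0,0]]'
python3 -m jog '[[0,0,0,0],[0,0,0,0],[0,0,0,0],[0,0,0,0],[0,0,0,0],[0,0,0,0]]' 0.2 20
```

```text
time: 2.62
position: [0.4862, 0.1901, 0.0175]
tool_rot: [0.998, 0.068, 0.002, -0.0]
contact_force: [-0.1, -0.0, 1.2]
opening: 0.047
grasp_force: 0.0
time: 3.12
position: [0.486, 0.19, 0.0166]
tool_rot: [0.998, 0.068, 0.002, -0.0]
contact_force: [1.6, 1.4, 5.8]
opening: 0.0239
grasp_force: 20.8
```

```bash
python3 -m jog '[[-1,0,8,0],[-2,0,10,0],[-3,0,12,0],[-3,0,12,0],[-4,0,12,0],[-5,-1,12,0],[-6,-1,12,0],[0,0,0,0]]'
python3 - <<'E'
from h import *
s=robot.camera("side");t=robot.camera("top")
a_=cv2.resize(s[150:250,260:360],(400,400),interpolation=2);b=cv2.resize(t[140:260,300:420],(400,400),interpolation=2)
cv2.imwrite("pics/g2.png",np.hstack([a_,b]))
E
```

```text
time: 3.78
position: [0.461, 0.1879, 0.0964]
tool_rot: [0.998, 0.068, 0.002, -0.0]
contact_force: [1.2, -0.5, -4.6]
opening: 0.024
grasp_force: 21.9
```

View pics/g2.png

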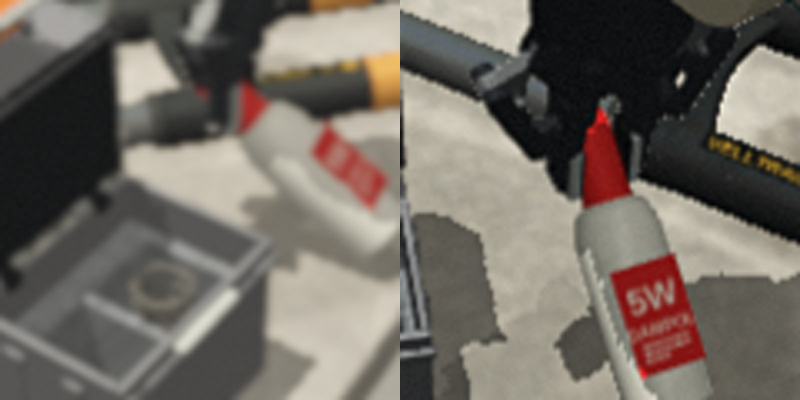

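```bash
python3 -m jog '[[-8,-1,8,0],[-9,-1,6,0],[-10,-1,6,0],[-12,-1,5,0],[-12,-2,3,0],[-12,-2,1,0],[-12,-2,1,0],[0,0,0,0]]'
python3 - <<'E'
from h import *
s=robot.camera("side");t=robot.camera("top")
a_=cv2.resize(s[150:250,270:370],(400,400),interpolation=2);b=cv2.resize(t[150:290,290:430],(400,400),interpolation=2)
cv2.imwrite("pics/g3.png",np.hstack([a_,b]))
E
```

```text
time: 4.55
position: [0.3841, 0.1773, 0.1224]
tool_rot: [0.998, 0.068, -0.001, 0.0]
contact_force: [0.2, -0.2, -3.7]
opening: 0.0241
grasp_force: 22.3
```

View pics/g3.png

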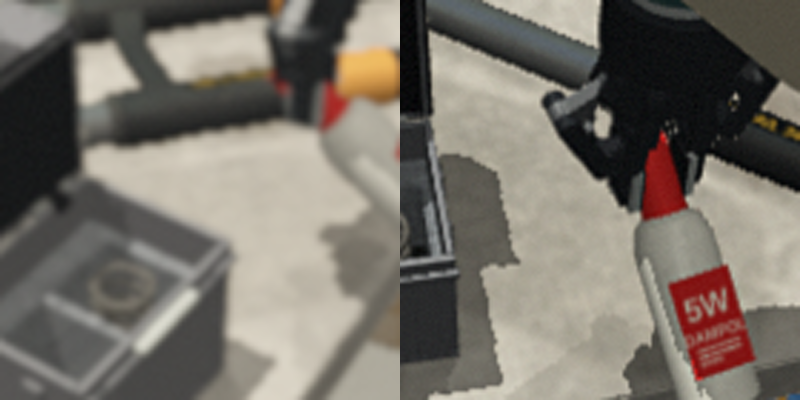

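```bash
python3 -m jog '[[0,-5,20,0],[0,-10,40,0],[5,-10,20,-7],[5,-10,0,-7],[5,-10,0,-7],[5,-10,0,-7],[0,-10,0,-7],[0,0,0,-7]]'
python3 -m jog '[[2,0,0,-7],[2,0,0,-7],[2,0,0,-7],[2,0,0,-7],[0,0,0,-7],[0,0,0,-7],[0,0,0,-7],[0,0,0,-7]]'
python3 -m jog '[[0,0,0,0],[0,0,0,0]]'
python3 - <<'E'
from h import *
s=robot.camera("side");t=robot.camera("top"); print(robot.state()["joints"])
a_=cv2.resize(s[140:240,270:370],(400,400),interpolation=2);b=cv2.resize(t[120:280,270:430],(400,400),interpolation=2)
cv2.imwrite("pics/g4.png",np.hstack([a_,b]))
E
```

```text
time: 5.32
position: [0.4065, 0.1112, 0.2028]
tool_rot: [0.955, -0.298, -0.0, 0.001]
contact_force: [-0.2, 0.0, -3.7]
opening: 0.0245
grasp_force: 23.1
time: 5.98
position: [0.415, 0.0102, 0.1991]
tool_rot: [0.745, -0.666, -0.019, -0.028]
contact_force: [0.3, 0.1, -3.9]
opening: 0.024
grasp_force: 23.1
time: 6.15
position: [0.4147, 0.0096, 0.1989]
tool_rot: [0.745, -0.667, -0.019, -0.028]
contact_force: [-0.1, 0.6, -2.6]
opening: 0.024
grasp_force: 23.8
[-0.10565642 -0.26139001  1.77228825  0.06716631  1.62810185  2.92544199]
```

View pics/g4.png

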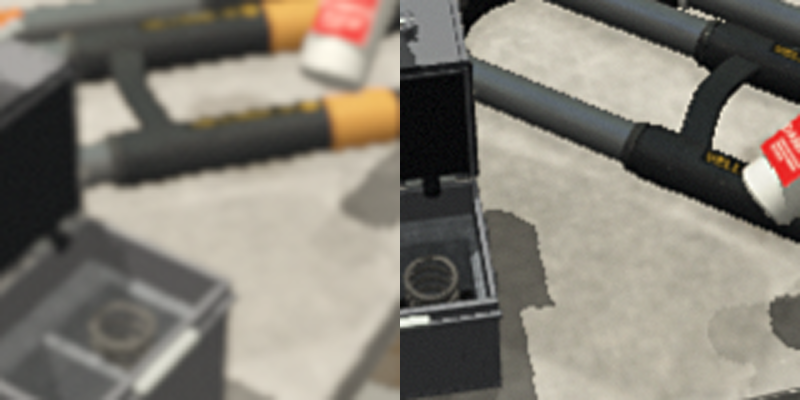

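```bash
python3 - <<'E'
from h import *
print(tri((351.5,157.5),(419.5,197)))
s=robot.state(); print(s["position"],s["contact_force"],s["ft_torque"])
E
```

```text
(array([0.4097304 , 0.09857448, 0.11606613]), np.float64(0.001580515483985547))
[0.4146799  0.01147752 0.19922003] [ 0.3712483   0.69103027 -4.19102816] [-0.21093649  0.01513987  0.08941008]
```

```bash
python3 -m jog '[[0,3,10,7],[0,3,10,7],[0,3,0,7],[-10,27,29,0],[10,-27,-29,0],[-10,27,29,0],[10,-27,-29,0],[-10,27,29,0]]'
python3 -m jog '[[10,-27,-29,0],[-10,27,29,0],[10,-27,-29,0],[-10,27,29,0],[10,-27,-29,0],[-10,27,29,0],[10,-27,-29,0],[0,0,0,0]]'
python3 -m jog '[[0,0,0,0],[0,0,0,0],[0,0,0,0]]'
python3 -c "
from h import *
s=robot.state(); print(s['position'],s['contact_force'],s['ft_torque'],s['joints'])"
```

```text
time: 6.92
position: [0.403, 0.0427, 0.2389]
tool_rot: [0.853, -0.521, -0.029, -0.019]
contact_force: [0.8, -1.2, -6.5]
opening: 0.024
grasp_force: 19.8
time: 7.58
position: [0.4142, 0.0209, 0.2163]
tool_rot: [0.856, -0.516, -0.024, -0.023]
contact_force: [0.2, -1.6, -5.9]
opening: 0.024
grasp_force: 20.8
time: 7.83
position: [0.4146, 0.0211, 0.2201]
tool_rot: [0.855, -0.518, -0.023, -0.025]
contact_force: [-0.6, 0.2, -3.0]
opening: 0.0243
grasp_force: 20.9
[0.41462106 0.02106931 0.22010087] [-0.64291858  0.17665195 -2.98439257] [ 0.03842602 -0.03668302 -0.07440061] [-0.08077793 -0.2509772   1.72222355  0.06497277  1.688927    2.58611988]
```

```bash
cat > bot.py <<'E'
from h import *
from scipy.spatial.transform import Rotation as Ro
def hull(n,base,ax,sh):
    ax=ax/np.linalg.norm(ax); u=np.cross(ax,[.3,.5,.1]);u/=np.linalg.norm(u);v=np.cross(ax,u)
    m=np.zeros(sh,np.uint8)
    for z0,z1,r in((0,.095,.0235),(.095,.113,.018),):
        P=[base+ax*z+r*(np.cos(t)*u+np.sin(t)*v) for z in(z0,z1) for t in np.linspace(0,6.28,24)]
        cv2.fillConvexPoly(m,cv2.convexHull(proj(n,P).round().astype(np.int32)),255)
    return m
def masks():
    o={}
    for n,f in(("side","pics/s0.png"),("top","pics/t0.png")):
        im=robot.camera(n); cv2.imwrite(f"pics/last_{n}.png",im); bg=cv2.imread(f)
        hsv=cv2.cvtColor(im,cv2.COLOR_BGR2HSV).astype(int)
        red=((hsv[...,0]<8)|(hsv[...,0]>172))&(hsv[...,1]>120)&(hsv[...,2]>60)
        white=(hsv[...,1]<60)&(hsv[...,2]>95)
        d=cv2.absdiff(im,bg).max(2)>18
        o[n]=((red|white)&d).astype(np.uint8)
        o[n+"red"]=(red&d).astype(np.uint8)
    return o
def tilt(o,s,near=.16,lo=-20,hi=70):
    R=Ro.from_quat(s["tool_rot"]).as_matrix(); g=s["position"]-.011*R[:,2]
    az=np.arctan2(-R[1,0],-R[0,0]); best=[]
    for th in range(lo,hi,4):
      for da in (-6,0,6):
        for L in(.129,.135,.141):
          a_=az+np.radians(da); t=np.radians(th); down=np.array([np.sin(t)*np.cos(a_),np.sin(t)*np.sin(a_),-np.cos(t)])
          b=g+L*down; sc=0
          for n in("side","top"):
            h=hull(n,b,-down,o[n].shape)>0; k=cv2.dilate(h.astype(np.uint8),np.ones((25,25)))>0
            m=(o[n]>0)&k; sc+=(h&m).sum()/(h|m).sum()
          best.append((sc,th,da,L,*b.round(3)))
    return sorted(best,reverse=True)[:4], R[:,2]
if __name__=="__main__":
    s=robot.state(); o=masks()
    r,z=tilt(o,s); print(*r,sep="\n"); print("toolz",z.round(3),s["position"])
E
python3 bot.py
```

```text
(np.float64(1.3095167643132846), -4, 6, 0.141, np.float64(0.42), np.float64(0.012), np.float64(0.09))
(np.float64(1.3016400516975175), -4, 0, 0.141, np.float64(0.419), np.float64(0.012), np.float64(0.09))
(np.float64(1.2923629729893884), -4, -6, 0.141, np.float64(0.418), np.float64(0.011), np.float64(0.09))
(np.float64(1.2817618572852871), -4, 6, 0.135, np.float64(0.42), np.float64(0.013), np.float64(0.096))
toolz [-0.014  0.066 -0.998] [0.41462106 0.02106931 0.22010087]
```

```bash
python3 -m jog '[[-1,15,0,7],[-2,20,0,7],[-2,25,0,7],[-2,25,0,7],[-2,25,0,7],[-2,25,0,7],[-2,20,0,7],[-1,15,0,7]]'
python3 -m jog '[[0,0,0,2],[0,0,0,0],[0,0,-10,0],[0,0,-20,0],[0,0,-20,0],[0,0,-20,0],[0,0,0,0],[0,0,0,0]]'
python3 bot.py
```

```text
time: 8.6
position: [0.4, 0.1923, 0.2199]
tool_rot: [0.998, -0.053, -0.032, -0.011]
contact_force: [-0.2, -0.6, -2.5]
opening: 0.024
grasp_force: 20.9
time: 9.27
position: [0.3999, 0.1898, 0.1486]
tool_rot: [0.999, -0.04, -0.033, -0.01]
contact_force: [0.1, -0.8, -2.4]
opening: 0.0242
grasp_force: 20.9
(np.float64(0.9472497268862247), -12, 6, 0.141, np.float64(0.43), np.float64(0.19), np.float64(0.022))
(np.float64(0.9451724407451776), -8, 6, 0.141, np.float64(0.42), np.float64(0.19), np.float64(0.02))
(np.float64(0.939617857637185), -8, 6, 0.135, np.float64(0.419), np.float64(0.19), np.float64(0.026))
(np.float64(0.9378143924552684), -12, 0, 0.141, np.float64(0.43), np.float64(0.187), np.float64(0.022))
toolz [-0.065  0.022 -0.998] [0.39985263 0.18981926 0.14864104]
```

```bash
python3 -m jog '[[0,0,-8,0],[0,0,-4,0],[0,0,-3,0],[0,0,0,0]]'
python3 -m jog '[[0,0,-2,0],[0,0,-1,0],[0,0,0,0]]'
python3 -m jog '[[0,0,-2,0],[0,0,-1,0],[0,0,0,0]]'
```

```text
time: 9.7
position: [0.4017, 0.1908, 0.1364]
tool_rot: [0.999, -0.039, -0.03, -0.011]
contact_force: [-0.9, 0.1, 6.2]
opening: 0.0239
grasp_force: 22.0
time: 9.95
position: [0.4032, 0.1914, 0.136]
tool_rot: [0.999, -0.039, -0.027, -0.012]
contact_force: [0.2, -1.0, 17.4]
opening: 0.0239
grasp_force: 23.8
time: 10.2
position: [0.4045, 0.1919, 0.1353]
tool_rot: [0.999, -0.039, -0.025, -0.013]
contact_force: [0.3, 0.2, 27.5]
opening: 0.0246
grasp_force: 26.3
```

```bash
python3 -m jog '[[0,0,2,0],[0,0,2,0],[0,0,1,0],[0,0,0,0]]'
python3 -m jog '[[0,0,0,0],[0,0,0,0],[0,0,0,0],[0,0,0,0],[0,0,0,0],[0,0,0,0]]' 0.7
python3 bot.py
```

```text
time: 10.53
position: [0.402, 0.1912, 0.1358]
tool_rot: [0.999, -0.039, -0.029, -0.011]
contact_force: [1.2, 2.0, 9.2]
opening: 0.024
grasp_force: 22.9
time: 11.03
position: [0.4002, 0.1904, 0.1332]
tool_rot: [0.999, -0.039, -0.032, -0.01]
contact_force: [0.3, 0.2, -0.2]
opening: 0.0599
grasp_force: 0.0
(np.float64(0.9255540907186954), -12, 6, 0.141, np.float64(0.43), np.float64(0.191), np.float64(0.006))
(np.float64(0.9185587204782051), -12, 6, 0.129, np.float64(0.428), np.float64(0.191), np.float64(0.018))
(np.float64(0.9183056087099305), -8, 6, 0.141, np.float64(0.421), np.float64(0.191), np.float64(0.005))
(np.float64(0.9159989401019599), -12, 6, 0.135, np.float64(0.429), np.float64(0.191), np.float64(0.012))
toolz [-0.064  0.022 -0.998] [0.40020281 0.19042498 0.13317681]
```

```bash
python3 -m jog '[[0,0,15,0],[0,0,30,0],[0,0,40,0],[0,0,40,0],[-20,0,20,0],[0,0,0,0]]'
cat > cap.py <<'E'
from bot import *
o=masks()
def cents(m):
    k,l,st,c=cv2.connectedComponentsWithStats(m); return [(int(st[i,4]),c[i].round(1).tolist(),st[i,:4].tolist()) for i in range(1,k) if st[i,4]>15]
A,B=cents(o["sidered"]),cents(o["topred"]); print(A,B,sep="\n")
for a1 in A:
    for b1 in B:
        p,e=tri(a1[1],b1[1])
        if e<.008: print(p.round(4),round(e,4),a1[0],b1[0])
E
python3 cap.py
```

```text
time: 11.63
position: [0.3804, 0.1911, 0.2843]
tool_rot: [0.999, -0.038, -0.028, -0.012]
contact_force: [0.5, -0.0, -0.6]
opening: 0.0597
grasp_force: 0.0
[(180, [334.3, 169.7], [329, 160, 11, 20]), (28, [338.6, 196.1], [335, 193, 8, 7]), (73, [338.2, 204.2], [334, 198, 9, 13])]
[(417, [365.8, 196.6], [358, 182, 17, 31]), (347, [361.6, 239.2], [351, 230, 22, 19]), (456, [494.7, 284.0], [475, 272, 41, 25])]
[0.4139 0.1911 0.1349] 0.0029 180 417
[0.3949 0.1979 0.0403] 0.0067 73 347
```

```bash
python3 -m jog '[[17,0,-20,0],[16,0,-30,0],[0,0,-40,0],[0,0,-35,0],[0,0,-20,0],[0,0,-11,0],[0,0,0,0],[0,0,0,0]]'
python3 cap.py
```

```text
time: 12.4
position: [0.4133, 0.1904, 0.1223]
tool_rot: [0.999, -0.039, -0.032, -0.01]
contact_force: [0.3, 0.2, -0.1]
opening: 0.0598
grasp_force: 0.0
[(166, [335.6, 169.1], [331, 160, 10, 20]), (103, [338.5, 201.8], [334, 193, 9, 18])]
[(407, [365.7, 196.9], [358, 182, 16, 30]), (347, [361.6, 239.2], [351, 230, 22, 19]), (379, [494.8, 283.3], [475, 272, 41, 25])]
[0.4099 0.1927 0.1393] 0.0031 166 407
[0.3925 0.1991 0.048 ] 0.0023 103 347
```

```bash
python3 -m jog '[[0,0,0,0],[0,0,0,0],[0,0,0,0],[0,0,0,0],[0,0,0,0],[0,0,0,0]]' 0.2 40
python3 -m jog '[[0,0,10,0],[0,0,25,0],[0,0,40,0],[0,0,40,0],[0,0,25,0],[0,0,0,0]]'
python3 -m jog '[[2,15,0,0],[2,28,0,0],[3,36,0,0],[3,36,0,0],[2,36,0,0],[2,30,0,0],[2,20,0,0],[0,0,0,0]]'
python3 bot.py
```

```text
time: 13.0
position: [0.4139, 0.1905, 0.1236]
tool_rot: [0.999, -0.039, -0.031, -0.01]
contact_force: [-1.0, -1.8, 5.7]
opening: 0.0238
grasp_force: 39.3
time: 13.5
position: [0.4148, 0.1911, 0.2691]
tool_rot: [0.999, -0.039, -0.027, -0.012]
contact_force: [1.1, 0.3, -2.6]
opening: 0.0238
grasp_force: 39.9
time: 14.17
position: [0.4281, 0.3945, 0.2595]
tool_rot: [0.999, -0.037, -0.034, -0.009]
contact_force: [0.3, -0.8, -3.9]
opening: 0.0239
grasp_force: 40.2
(np.float64(1.3509309041356152), 0, 6, 0.135, np.float64(0.429), np.float64(0.394), np.float64(0.135))
(np.float64(1.3509309041356152), 0, 0, 0.135, np.float64(0.429), np.float64(0.394), np.float64(0.135))
(np.float64(1.3509309041356152), 0, -6, 0.135, np.float64(0.429), np.float64(0.394), np.float64(0.135))
(np.float64(1.3500645635758814), 0, 6, 0.129, np.float64(0.429), np.float64(0.394), np.float64(0.141))
toolz [-0.067  0.021 -0.998] [0.42814308 0.39448439 0.25948605]
```

```bash
python3 - <<'E'
from fit import *
p=[.428,.3600,-.075,1.65]; out=[]
for n,f,(u0,v0,w) in (("side","pics/s0.png",(252,178,80)),("top","pics/t0.png",(215,190,100))):
    k=400/w; im=cv2.resize(cv2.imread(f)[v0:v0+w,u0:u0+w],(400,400),interpolation=2)
    def poly(P,c):
        q=proj(n,[wpt(p,(0,b)) for b in P]); q=((q+.5-[u0,v0])*k).round().astype(np.int32); cv2.polylines(im,[q],True,c,1,cv2.LINE_AA)
    for y in(.031,-.031): poly([(a*.0285,y+b*.0285,.073) for a,b in((-1,-1),(-1,1),(1,1),(1,-1))],(0,255,255))
    poly([(a*.025,.031+b*.025,.011) for a,b in((-1,-1),(-1,1),(1,1),(1,-1))],(255,255,0))
    poly([(a*D,b*W,H) for a,b in((-1,-1),(-1,1),(1,1),(1,-1))],(0,255,0))
    poly([(a*(D-.0045),b*(W-.0045),H) for a,b in((-1,-1),(-1,1),(1,1),(1,-1))],(0,255,0))
    poly([(.0185*np.cos(t),-.031+.0185*np.sin(t),.074) for t in np.linspace(0,6.28,24)],(255,0,255))
    out.append(im)
cv2.imwrite("pics/cell.png",np.hstack(out))
E
```

```text
(no output)
```

View pics/cell.png

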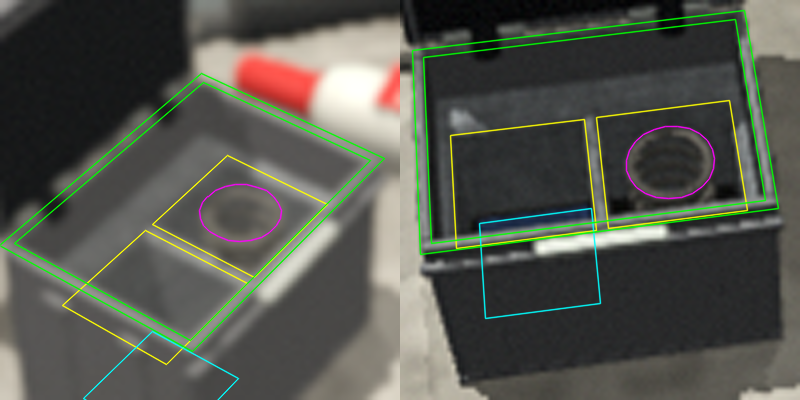

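```bash
python3 -m jog '[[-1,-3,0,0],[0,0,-20,0],[0,0,-20,0],[0,0,-15,0],[0,0,-8,0],[0,0,-5,0],[0,0,0,0]]'
python3 -m jog '[[0,0,-6,0],[0,0,-6,0],[0,0,-6,0],[0,0,0,0]]'
python3 -c "
from h import *
s=robot.state(); print(s['position'],s['contact_force'],s['ft_torque'])"
```

```text
time: 14.85
position: [0.4283, 0.3877, 0.1938]
tool_rot: [0.999, -0.039, -0.032, -0.01]
contact_force: [-0.7, -0.5, -2.9]
opening: 0.024
grasp_force: 40.2
time: 15.18
position: [0.4279, 0.3882, 0.175]
tool_rot: [0.999, -0.039, -0.033, -0.009]
contact_force: [-0.3, -0.5, -3.6]
opening: 0.0241
grasp_force: 40.2
[0.4279497  0.38816028 0.17495581] [-0.26923175 -0.5373443  -3.64629193] [-0.09532795 -0.08002177  0.06319296]
```

```bash
python3 -m jog '[[0,2,-8,0],[0,0,-10,0],[0,0,-8,0],[0,0,-6,0],[0,0,-3,0],[0,0,0,0]]'
python3 -m jog '[[0,0,-2,0],[0,0,-2,0],[0,0,-1,0],[0,0,0,0]]'
```

```text
time: 15.68
position: [0.428, 0.3902, 0.1402]
tool_rot: [0.999, -0.039, -0.033, -0.009]
contact_force: [-0.3, -0.1, -3.0]
opening: 0.024
grasp_force: 40.2
time: 16.02
position: [0.4284, 0.3905, 0.1364]
tool_rot: [0.999, -0.039, -0.032, -0.01]
contact_force: [0.0, -0.9, -2.2]
opening: 0.0236
grasp_force: 40.3
```

```bash
python3 -m jog '[[0,0,-1,0],[0,0,-1,0],[0,0,0,0]]'
python3 -m jog '[[0,0,-1,0],[0,0,0,0]]'
```

```text
time: 16.27
position: [0.4285, 0.3906, 0.1348]
tool_rot: [0.999, -0.039, -0.032, -0.01]
contact_force: [0.4, -0.2, -2.1]
opening: 0.0239
grasp_force: 40.5
time: 16.43
position: [0.4287, 0.3908, 0.1347]
tool_rot: [0.999, -0.039, -0.031, -0.011]
contact_force: [-0.5, -0.9, 4.3]
opening: 0.0242
grasp_force: 41.3
```

```bash
python3 -m jog '[[0,0,0,0],[0,0,0,0],[0,0,0,0],[0,0,0,0],[0,0,0,0]]' 0.65
python3 -m jog '[[0,0,15,0],[0,0,30,0],[0,0,40,0],[0,0,40,0],[0,0,40,0],[0,0,30,0],[0,0,0,0]]'
python3 cap.py
python3 -m jog '[[15,-3,0,0],[30,-8,0,0],[40,-8,0,0],[40,-8,0,0],[40,-8,0,0],[30,-5,0,0],[0,0,0,0],[0,0,0,0]]' 0
```

```text
time: 16.85
position: [0.4283, 0.3905, 0.1333]
tool_rot: [0.999, -0.039, -0.032, -0.01]
contact_force: [-0.4, -0.7, -0.1]
opening: 0.0557
grasp_force: 0.0
time: 17.43
position: [0.4292, 0.3912, 0.3369]
tool_rot: [0.999, -0.039, -0.027, -0.014]
contact_force: [-0.8, -0.1, 1.1]
opening: 0.0558
grasp_force: 0.0
[(286, [281.5, 210.6], [275, 199, 13, 25]), (27, [290.7, 240.3], [286, 237, 10, 7])]
[(454, [238.3, 208.2], [229, 193, 20, 31]), (89, [238.5, 244.4], [230, 241, 21, 8]), (387, [495.1, 283.2], [475, 272, 41, 23])]
[0.4275 0.3923 0.1505] 0.0012 286 454
[0.4013 0.4033 0.0894] 0.0021 27 89
time: 18.2
position: [0.6252, 0.3497, 0.3216]
tool_rot: [0.999, -0.04, -0.036, -0.008]
contact_force: [1.0, 1.0, -0.3]
opening: -0.0001
grasp_force: 0.0
```

```bash
python3 -m jog '[[-3,0,-30,0],[0,0,-35,0],[0,0,-35,0],[0,0,-20,0],[0,0,0,0]]'
python3 -m jog '[[-15,0,0,0],[-12,0,0,0],[-8,0,0,0],[0,0,0,0]]'
python3 - <<'E'
import numpy as np
hx,hz=.426+.051,.105; a=.012
for q in np.arange(1.65,-.01,-.15):
    c,s=np.cos(q),np.sin(q); d=.011*s
    x=hx-.102*c+.076*s + c*a+s*d; z=hz+.102*s+.076*c - s*a+c*d
    print(round(q,2),"TCP",round(x+.0005,4),round(z+.008,4))
E
```

```text
time: 18.62
position: [0.617, 0.3502, 0.202]
tool_rot: [0.999, -0.038, -0.037, -0.008]
contact_force: [0.6, 0.2, -0.8]
opening: 0.0
grasp_force: 0.0
time: 18.95
position: [0.5838, 0.3515, 0.212]
tool_rot: [0.999, -0.038, -0.03, -0.011]
contact_force: [0.9, -0.0, 1.0]
opening: -0.0001
grasp_force: 0.0
1.65 TCP 0.5713 0.1958
1.5 TCP 0.5579 0.2089
1.35 TCP 0.5424 0.2198
1.2 TCP 0.5253 0.2281
1.05 TCP 0.5069 0.2336
0.9 TCP 0.4878 0.2361
0.75 TCP 0.4686 0.2354
0.6 TCP 0.4496 0.2317
0.45 TCP 0.4316 0.2249
0.3 TCP 0.4149 0.2153
0.15 TCP 0.4001 0.2032
0.0 TCP 0.3875 0.189
```

```bash
python3 -m jog '[[0,0,-12,0],[0,0,-6,0],[0,0,0,0],[0,0,0,0]]'
python3 -m jog '[[-8,0,0,0],[-8,0,0,0],[-8,0,4,0],[-8,0,4,0],[0,0,0,0]]'
```

```text
time: 19.28
position: [0.5853, 0.3502, 0.1891]
tool_rot: [0.999, -0.039, -0.033, -0.01]
contact_force: [1.1, -0.1, -0.4]
opening: -0.0001
grasp_force: 0.0
time: 19.7
position: [0.5548, 0.3511, 0.202]
tool_rot: [0.999, -0.039, -0.028, -0.012]
contact_force: [5.0, 0.5, 5.1]
opening: 0.0002
grasp_force: 2.7
```

```bash
python3 -m jog '[[-9,0,6,0],[-9,0,5,0],[-9,0,4,0],[-9,0,4,0],[-9,0,3,0],[-9,0,2,0],[-10,0,1,0],[0,0,0,0]]'
python3 -m jog '[[-10,0,0,0],[-10,0,0,0],[-10,0,0,0],[-10,0,-1,0],[-10,0,-2,0],[-9,0,-3,0],[0,0,0,0]]'
```

```text
time: 20.37
position: [0.4882, 0.3507, 0.2242]
tool_rot: [0.999, -0.038, -0.032, -0.01]
contact_force: [0.7, 0.4, 0.1]
opening: -0.0001
grasp_force: 0.0
time: 20.95
position: [0.4292, 0.3504, 0.2171]
tool_rot: [0.999, -0.038, -0.033, -0.01]
contact_force: [1.0, -0.1, -0.1]
opening: -0.0002
grasp_force: 0.0
```

```bash
cat > lat.py <<'E'
from h import *
def orange(n):
    im=robot.camera(n); cv2.imwrite(f"pics/now_{n}.png",im)
    h=cv2.cvtColor(im,cv2.COLOR_BGR2HSV); m=cv2.inRange(h,(5,130,110),(18,255,255))
    u0,v0,u1,v1=((215,135,330,280) if n=="side" else (195,110,315,300)); k=np.zeros_like(m);k[v0:v1,u0:u1]=m[v0:v1,u0:u1]
    c,l,st,ce=cv2.connectedComponentsWithStats(k); return sorted([(int(st[i,4]),ce[i].round(1).tolist(),st[i,:4].tolist()) for i in range(1,c) if st[i,4]>8],reverse=True)[:3]
A,B=orange("side"),orange("top"); print(A,B)
if A and B: print(tri(A[0][1],B[0][1]))
E
python3 lat.py
```

```text
[(756, [313.9, 205.5], [295, 188, 35, 36])] [(1689, [260.3, 226.4], [238, 205, 47, 46])]
(array([0.36865211, 0.36505933, 0.17191399]), np.float64(0.0007910009147804382))
```

```bash
python3 -m jog '[[-7,0,-7,0],[-7,0,-7,0],[-7,0,-7,0],[-6,0,-7,0],[-5,0,-7,0],[0,0,0,0]]'
python3 -m jog '[[0,0,-6,0],[0,0,-5,0],[0,0,0,0]]'
python3 lat.py
```

```text
time: 21.55
position: [0.4006, 0.3517, 0.189]
tool_rot: [0.999, -0.039, -0.027, -0.013]
contact_force: [-1.8, -2.5, 25.7]
opening: -0.0001
grasp_force: 13.2
time: 21.8
position: [0.4008, 0.352, 0.1885]
tool_rot: [0.999, -0.038, -0.026, -0.015]
contact_force: [-25.5, -20.9, 80.3]
opening: 0.0
grasp_force: 39.4
[(644, [319.3, 225.3], [304, 206, 26, 40])] [(1607, [264.3, 254.0], [242, 232, 45, 46])]
(array([0.35349294, 0.3660818 , 0.12424685]), np.float64(0.001899503032097699))
```

```bash
python3 -m jog '[[0,0,8,0],[0,0,15,0],[0,0,30,0],[-25,4,20,0],[-35,4,0,0],[-35,4,0,0],[-20,3,0,0],[0,0,0,0]]'
python3 lat.py
python3 -m jog '[[0,0,-30,0],[0,0,-40,0],[0,0,-30,0],[0,0,-15,0],[0,0,0,0],[0,0,0,0]]'
```

```text
time: 22.57
position: [0.2809, 0.366, 0.245]
tool_rot: [0.999, -0.037, -0.032, -0.01]
contact_force: [0.5, -0.5, 0.6]
opening: 0.0001
grasp_force: 0.0
[(668, [319.2, 224.8], [304, 205, 26, 41])] [(1181, [265.1, 258.3], [243, 232, 45, 46])]
(array([0.35129551, 0.36552976, 0.12231987]), np.float64(0.009279245677478804))
time: 23.17
position: [0.2841, 0.3651, 0.1291]
tool_rot: [0.999, -0.039, -0.033, -0.009]
contact_force: [0.3, 0.6, 0.3]
opening: -0.0001
grasp_force: 0.0
```

```bash
python3 -m jog '[[15,0,0,0],[15,0,0,0],[10,0,0,0],[8,0,0,0],[0,0,0,0]]'
python3 -m jog '[[5,0,0,0],[5,0,0,0],[3,0,0,0],[0,0,0,0]]'
```

```text
time: 23.58
position: [0.333, 0.3657, 0.1305]
tool_rot: [0.999, -0.039, -0.031, -0.011]
contact_force: [-0.6, 0.3, 0.6]
opening: 0.0001
grasp_force: 0.0
time: 23.92
position: [0.3444, 0.3655, 0.1293]
tool_rot: [0.999, -0.039, -0.032, -0.01]
contact_force: [-0.8, 1.3, 0.0]
opening: 0.0001
grasp_force: 0.4
```

```bash
python3 lat.py; python3 -m jog '[[3,0,0,0],[2,0,0,0],[0,0,0,0]]'
```

```text
[(388, [315.5, 231.6], [304, 217, 26, 31])] [(540, [265.2, 260.7], [245, 245, 42, 28]), (17, [262.6, 234.9], [261, 233, 4, 5])]
(array([0.36022943, 0.3659276 , 0.09941796]), np.float64(0.0068240052755551735))
time: 24.27
position: [0.3493, 0.3654, 0.1292]
tool_rot: [0.999, -0.039, -0.032, -0.01]
contact_force: [-3.0, 1.2, -1.3]
opening: 0.0002
grasp_force: 1.0
```

Keep pressing in small steps until it meets a firm stop.

```bash
python3 -m jog '[[2,0,0,0],[2,0,0,0],[0,0,0,0]]'; python3 -m jog '[[2,0,0,0],[1,0,0,0],[0,0,0,0]]'; python3 -m jog '[[1,0,0,0],[1,0,0,0],[0,0,0,0]]'
```

```text
time: 24.52
position: [0.3535, 0.3654, 0.1292]
tool_rot: [0.999, -0.039, -0.032, -0.01]
contact_force: [-3.1, -0.8, -1.7]
opening: 0.0
grasp_force: 1.1
time: 24.77
position: [0.355, 0.3653, 0.1291]
tool_rot: [0.999, -0.038, -0.034, -0.009]
contact_force: [-10.5, -0.5, -1.0]
opening: 0.0
grasp_force: 5.2
time: 25.02
position: [0.3553, 0.3654, 0.1289]
tool_rot: [0.999, -0.038, -0.036, -0.009]
contact_force: [-19.4, -2.1, 3.3]
opening: -0.0001
grasp_force: 9.6
```

```bash
python3 -m jog '[[-5,0,0,0],[-15,0,0,0],[-30,0,0,0],[-30,0,10,0],[0,-30,40,0],[0,-40,0,0],[0,-40,0,0],[0,0,0,0]]'
python3 -m jog '[[0,-40,0,0],[0,-40,0,0],[0,-40,0,0],[0,-30,0,0],[0,0,0,0]]'
cat > chk.py <<'E'
from fit import *
import importlib, lat
for cx in(.426,.428):
  for q in(0.,.05,.1,.2,.5):
    p=[cx,.360,-.075,0]; P=[]
    for y in(-.03,.03):
        for L in(0,.058):
            for t in(-.003,.003): P.append(wpt(p,(0,(-.060-L*np.sin(q)+t*np.cos(q),y,.145-L*np.cos(q)-t*np.sin(q)))))
    r=[]
    for n in("side","top"):
        m=np.zeros((400,640),np.uint8); cv2.fillConvexPoly(m,cv2.convexHull(proj(n,P).round().astype(np.int32)),255)
        im=cv2.imread(f"pics/now_{n}.png"); h=cv2.inRange(cv2.cvtColor(im,cv2.COLOR_BGR2HSV),(5,130,110),(18,255,255))
        k=cv2.dilate(m,np.ones((15,15))); h=h&k; r+=[round(((h>0)&(m>0)).sum()/((h>0)|(m>0)).sum(),2)]; x,y,w,hh=cv2.boundingRect(m); r.append((x,y,w,hh))
    print(cx,q,r)
E
python3 chk.py
```

```text
time: 25.68
position: [0.2791, 0.2566, 0.1737]
tool_rot: [0.999, -0.041, -0.03, -0.01]
contact_force: [-0.1, -0.8, -0.8]
opening: -0.0001
grasp_force: 0.0
time: 26.1
position: [0.2794, 0.1068, 0.1736]
tool_rot: [0.999, -0.042, -0.03, -0.01]
contact_force: [0.5, 0.1, -0.3]
opening: 0.0
grasp_force: 0.0
[(441, [313.6, 223.9], [304, 205, 21, 39])] [(252, [262.5, 235.7], [242, 231, 42, 11]), (133, [265.9, 257.2], [252, 253, 28, 9])]
(array([0.37373845, 0.36528083, 0.12758058]), np.float64(0.016366185784221134))
0.426 0.0 [np.float64(0.71), (305, 207, 20, 39), np.float64(0.21), (242, 234, 44, 30)]
0.426 0.05 [np.float64(0.66), (305, 207, 20, 39), np.float64(0.2), (242, 234, 45, 32)]
0.426 0.1 [np.float64(0.57), (305, 207, 22, 40), np.float64(0.17), (242, 234, 45, 33)]
0.426 0.2 [np.float64(0.49), (305, 207, 24, 41), np.float64(0.15), (242, 235, 45, 35)]
0.426 0.5 [np.float64(0.34), (305, 207, 30, 42), np.float64(0.12), (242, 235, 46, 42)]
0.428 0.0 [np.float64(0.7), (304, 207, 20, 38), np.float64(0.25), (242, 233, 44, 30)]
0.428 0.05 [np.float64(0.71), (304, 207, 21, 39), np.float64(0.24), (242, 233, 44, 32)]
0.428 0.1 [np.float64(0.68), (304, 207, 22, 39), np.float64(0.23), (242, 233, 44, 33)]
0.428 0.2 [np.float64(0.57), (304, 207, 24, 40), np.float64(0.18), (242, 234, 45, 35)]
0.428 0.5 [np.float64(0.4), (304, 207, 30, 41), np.float64(0.15), (242, 234, 46, 42)]
```

```bash
python3 -m jog '[[0,30,30,0],[5,35,30,0],[15,35,20,0],[20,35,0,0],[20,35,0,0],[20,35,0,0],[20,20,0,0],[21,20,0,0]]'
python3 -m jog '[[0,0,-20,0],[0,0,-25,0],[0,0,-10,0],[0,0,-2,0],[0,0,0,0],[0,0,0,0]]'
```

```text
time: 26.87
position: [0.3984, 0.354, 0.2478]
tool_rot: [0.999, -0.037, -0.032, -0.01]
contact_force: [-0.3, -0.8, 0.5]
opening: 0.0001
grasp_force: 0.0
time: 27.37
position: [0.3982, 0.351, 0.1923]
tool_rot: [0.999, -0.038, -0.032, -0.01]
contact_force: [0.0, -0.2, -0.3]
opening: 0.0002
grasp_force: 0.0
```

```bash
python3 -m jog '[[0,0,-1,0],[0,0,-1,0],[0,0,0,0]]';python3 -m jog '[[0,0,-1,0],[0,0,0,0]]';python3 -m jog '[[0,0,-1,0],[0,0,0,0]]'; python3 -m jog '[[0,0,-2,0],[0,0,0,0]]'; python3 -m jog '[[0,0,-2,0],[0,0,0,0]]'
```

```text
time: 27.62
position: [0.3984, 0.3503, 0.1898]
tool_rot: [0.999, -0.039, -0.032, -0.01]
contact_force: [0.3, 0.6, 0.0]
opening: 0.0003
grasp_force: 0.0
time: 27.78
position: [0.3985, 0.3504, 0.1894]
tool_rot: [0.999, -0.039, -0.032, -0.01]
contact_force: [-1.7, -0.6, 2.8]
opening: 0.0003
grasp_force: 1.6
time: 27.95
position: [0.3985, 0.3504, 0.1893]
tool_rot: [0.999, -0.039, -0.031, -0.011]
contact_force: [-2.7, -2.6, 8.9]
opening: 0.0001
grasp_force: 4.4
time: 28.12
position: [0.3986, 0.3505, 0.1891]
tool_rot: [0.999, -0.039, -0.031, -0.011]
contact_force: [-6.6, -6.2, 17.7]
opening: 0.0002
grasp_force: 9.0
time: 28.28
position: [0.3986, 0.3505, 0.189]
tool_rot: [0.999, -0.039, -0.03, -0.011]
contact_force: [-10.2, -8.8, 27.4]
opening: 0.0001
grasp_force: 13.6
```

```bash
python3 -m jog '[[0,0,6,0],[0,0,15,0],[0,0,35,0],[-20,-20,30,0],[-25,-30,10,0],[-25,-30,0,0],[0,-30,0,0],[0,0,0,0]]'
python3 chk.py | head -4
python3 -c "
from cell import robot
print(robot.hand_in())"
```

```text
time: 28.95
position: [0.3279, 0.2374, 0.2805]
tool_rot: [0.999, -0.04, -0.031, -0.01]
contact_force: [-0.8, 0.9, -0.1]
opening: -0.0002
grasp_force: 0.0
[(447, [313.6, 224.0], [304, 205, 21, 39])] [(254, [262.4, 235.8], [242, 231, 42, 11]), (135, [265.7, 257.2], [252, 253, 28, 9])]
(array([0.3736374 , 0.36545931, 0.12750256]), np.float64(0.016380373875239822))
0.426 0.0 [np.float64(0.72), (305, 207, 20, 39), np.float64(0.21), (242, 234, 44, 30)]
0.426 0.05 [np.float64(0.67), (305, 207, 20, 39), np.float64(0.2), (242, 234, 45, 32)]
the job is handed in; nothing more can be done
None
```

I handed the job in at about 29 s: the bottle was stood on the bench, released, retaken from above and set upright in the empty cell, the lid is shut (a light press met it firm at about 181 mm) and the latch was pushed to a firm stop where images put it at about 0 rad; I didn't re-check the spring after closing, and pressing the lid shut briefly took the wrist to about 85 N (limit 120 N).

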